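Close the press lid on the cut-off wheels and take the dust lid off alone

ROBOT

A 6-joint arm with a two-finger parallel gripper is mounted at the origin on a cart in front of the work surface, level with it; the furniture and walls round the work are solid. World frame = base frame: x ahead of the robot, y to its left, z up, the work surface at z = 0. Lengths are in mm, angles in rad, forces in N, time in s.
With the tool pointing down it reaches from about 275 to 1000 mm from the base axis. Payload 8.4 kg.
Tool frame: the origin (TCP) lies between the finger pads; the fingertips stand 22 mm ahead of it and the grasp point (between the pads) lies 3 mm ahead of it; z points along the fingers, y is the line along which they close (so a half turn about z gives the same grasp; the last joint's range is limited). The gripper opens to 85 mm and grips with 20 to 120 N. Pads are 22 mm wide; open, the fingers measure 114 mm over their backs; the gripper's body (76 mm by 85 mm) begins 54 mm behind the grasp point. The pads swing forward as they close: fully open they stand 13 mm farther back than shut.
Start: joints at [-0.002, 0.353, 1.633, -0, 1.155, -0.002], TCP at [625.002, -0, 253.281] pointing down, gripper open.
Joint ranges: [-2.63, 2.63], [-0.92, 2.1], [0.06, 2.66], [-1.3, 4.44], [0, 2.69], [-3.02, 3.02]. Speed limits (rad/s): [2.22, 2.22, 2.79, 3.14, 3.14, 3.14].

INTERFACE

Orientations are given as [roll, pitch, yaw] about the fixed x, y, z axes, in that order (R = Rz(yaw) Ry(pitch) Rx(roll)).
In Python, from rig import r, grab_frame gives the robot as it stands.
- The arm moves only by the shell command python3 -m inch 'ROWS' [FORCE]. ROWS is JSON, a list of rows, each a list of 7 numbers: the turn, a rotation vector about the tool's x, y, z as a fraction of full scale, then the shift along the tool's x, y, z as a fraction of full scale, then the closure, from 0 (fully open) to 1 (shut). In form: [[rx, ry, rz, dx, dy, dz, fingers], ...]. A call has 1 to 8 rows; each row shifts and turns the commanded pose from where the row before left it, along the tool's axes as they then stand; what a row does not reach is not made up. Full scale, the value 1, is 2.5 cm for a shift and pi rad for a turn. A row lasts 1/12 s, in which the tool goes at most 41.7 mm and 7.16 degrees, less where a joint would pass 70% of its speed; a pose out of reach is approached as far as the arm can. A call with a number of a shift or a turn outside -1 to 1 is refused whole. A call with a gripper value outside its range is refused whole. The fingers move at their own pace and stop on an object; FORCE is the grip in N (left out, the last holds). Time passes only in rows, so rows that do not move let the fingers close. It gives the time, the measured TCP pose, the force, the opening and the grip force at its end, in the units of the state.
- r.sense(): the state, without advancing time (a new reading comes with each control period).
- grab_frame(name): name is "scene" or "side" or "wrist"; returns a dict with "pixels" (480x640x3 uint8, red, green, blue), "z_map" (480x640 float32, mm along the optical axis (not along the pixel's ray), 0 where there is no reading), "vertical_fov" (degrees; the focal length in pixels is half the picture's height over the tangent of half this angle, whatever the lens; pixels are square), "cx", "cy" (the principal point, pixels), "dist" ([k1, k2, p1, p2, k3] as OpenCV has them; the pictures are not rectified), "cam_to_world" (4x4, takes a point from camera to world coordinates). Camera axes: x right, y down, z forward; pixel columns grow to the right and rows downward; lengths in mm; the calibration is good to about 2 mm. A picture is of the moment at which its call begins.
- r.sign_off(): hands the job in; it is judged then, once.
The state is a dict: "clock": time; "qpos": joint angles; "qvel": joint speeds; "joint_efforts": joint torques, N m; "eef_pos": TCP position; "tcp_rot": TCP orientation; "contact_force": force on the tool from outside, world axes, zero at the start; "wrist_torque": the same for the moment, N m; "opening": opening from 0.0 (shut) to 1.0 (fully open); "grasp_force": force on a finger pad.
Only numpy, scipy, OpenCV 4.12 (cv2) and the standard library are available. Lean on these libraries where they do the work, as an engineer would, in place of code of your own. Each camera call takes 0.05 s, during which the arm holds its last target. There are 200 camera calls.

TASK

Take the nested pair of lids by the wooden rod and lower them together onto the round tin, feeling the inner lid gently down until it rests on the pile of cut-off wheels inside (how full the tin is cannot be known beforehand; the wheels crack if the lid is dropped or rammed on them) and the outer lid sits on the rim. Then let go of the rod, take the outer lid by its collar and draw it straight up off the rod, leaving the inner lid down on the wheels. Finish while still holding the outer lid level above the tin, well clear of the top of the rod, so that I can renew the felt ring inside it, and do not disturb the tin or the tools around it.

Things in the scene. Friction and masses are not known exactly. Their poses are not given: they have to be found in the camera images.
- tin_mouth (a point): centre of the mouth of the grey round steel tin, in the plane of its rim. The tin stands loose on the bench (1.25 kg with its wheels), 70 mm tall, 87 mm outside diameter, 83 mm inside. The flat top of the pile of 76 mm wheels inside lies 34 to 46 mm below the rim, differently each time. z axis up.
- wheel_tin: the same tin; origin at the centre of its underside, z axis up
- rod_grip (a point): on the axis of the inner lid's wooden rod, 6 mm below the rod's top end. Rod 16 mm diameter, upright; when the lids are nested it stands 40 mm out above the collar of the outer lid, and 24 to 36 mm when the inner lid is down on the wheels and the outer lid on the rim.
- inner_lid: inner lid, 0.15 to 0.31 kg: aluminium press plate of 78 mm diameter and 6 mm thick, on it a hub of 36 mm diameter up to 30 mm above the plate's underside, on that the rod, whose top is 95 mm above the underside. Origin at the centre of the plate's underside, z axis up along the rod. At the start it stands on the bench with the outer lid resting loose on its hub.
- collar (a point): centre of the outer lid's black gripping collar, half-way up it: collar 40 mm outside diameter, 22 mm tall, with a 19 mm hole through which the rod passes freely. It stands on the lid's steel disc (102 mm diameter, 3 mm thick). This point is 14 mm above the underside of the disc (which rests on the hub, later on the tin's rim), 11 mm below the collar's top.
- outer_lid: outer lid, 0.09 kg; origin at the centre of the underside of its disc, z axis up. A skirt of 97 mm inside diameter hangs 12 mm below the disc and goes round the outside of the tin's rim.
- sanding_block: brown sanding block, 62 x 112 x 29 mm, bystander; origin at the centre of its underside
- tape_measure: yellow tape measure, 63 x 99 x 37 mm, bystander; origin at the centre of its underside
- driver: blue screwdriver lying on the right, 27 x 182 x 28 mm, bystander; origin at the centre of its underside
Not all that is in view belongs to the job. Leave any orange look-alike of the inner_lid alone.

How it is judged:
By the outcome, as a careful person would: the job done as asked, in the order asked, and still so for the second after the job is handed in, while the arm keeps its last pose, push and grip.
It also fails if it takes over 54 s, if anything falls off the work surface, if the arm or the gripper's body presses on something with over 40 N, if the wrist force passes 120 N, or if a joint passes its speed limit or range.

## Working session

There is one attempt and no reset: what is moved stays moved. The work goes in short steps, Python scripts to look and compute and a shell command to move; the robot and the scene stay as the last step left them, time stands still between calls to the robot, and variables do not carry over. Pictures are saved under pics/ and viewed, at most 10 in all, crops included, and the job is handed in when it is done.

```bash
mkdir -p pics; ls; cat > h.py <<'E'
import numpy as np,cv2,pickle
def cap(n,tag):
    from rig import grab_frame
    f=grab_frame(n); pickle.dump(f,open(f'{tag}.pkl','wb')); cv2.imwrite(f'pics/{tag}.png',f['pixels'][:,:,::-1]); return f
def load(tag): return pickle.load(open(f'{tag}.pkl','rb'))
def K(f):
    F=240/np.tan(np.radians(f['vertical_fov'])/2); return np.array([[F,0,f['cx']],[0,F,f['cy']],[0,0,1.]])
def rays(f,uv):
    n=cv2.undistortPoints(np.array(uv,float).reshape(-1,1,2),K(f),np.array(f['dist'],float)).reshape(-1,2)
    T=np.array(f['cam_to_world']); d=np.c_[n,np.ones(len(n))]@T[:3,:3].T; return T[:3,3],d
def plane(f,uv,z):
    o,d=rays(f,uv); return o+d*((z-o[2])/d[:,2])[:,None]
def cloud(f):
    v,u=np.mgrid[:480,:640]; o,d=rays(f,np.c_[u.ravel(),v.ravel()]); return (o+d*f['z_map'].reshape(-1,1)).reshape(480,640,3)
def proj(f,P):
    T=np.linalg.inv(np.array(f['cam_to_world'])); R,_=cv2.Rodrigues(T[:3,:3])
    return cv2.projectPoints(np.array(P,float).reshape(-1,3),R,T[:3,3],K(f),np.array(f['dist'],float))[0].reshape(-1,2)
E
python3 - <<'E'
from h import *
from rig import r
a=cap('scene','s0');b=cap('side','d0');
for f in(a,b): print(f['vertical_fov'],f['dist'],np.round(f['cam_to_world'],2).tolist())
cv2.imwrite('pics/both.png',np.hstack([a['pixels'],b['pixels']])[:,:,::-1]);print(r.sense())
E
```

```text
pics
46.19289607338569 [-0.02359958  0.          0.          0.          0.        ] [[0.73, -0.54, 0.42, 95.08], [-0.69, -0.57, 0.44, -580.95], [0.0, -0.61, -0.79, 959.99], [0.0, 0.0, 0.0, 1.0]]
56.18176120833545 [-0.04212306  0.          0.          0.          0.        ] [[-1.0, -0.02, 0.05, 543.59], [-0.06, 0.46, -0.89, 731.55], [-0.0, -0.89, -0.46, 523.21], [0.0, 0.0, 0.0, 1.0]]
{'clock': 0.1, 'qpos': array([-2.40961650e-03,  3.53588959e-01,  1.63407767e+00,  2.14189977e-05,
        1.15519112e+00, -2.40759299e-03]), 'qvel': array([-0.00020644, -0.00254338, -0.00211397, -0.00225813, -0.00059639,
       -0.00063315]), 'joint_efforts': array([ 4.27485766e-04, -6.06356549e+01, -3.42817569e+01, -7.40920814e-05,
        3.91241178e-03, -4.99377973e-05]), 'eef_pos': array([6.24592129e+02, 1.25828568e-03, 2.52622783e+02]), 'tcp_rot': array([-3.14032761e+00, -2.26304552e-05,  1.57078563e+00]), 'contact_force': array([-1.04054902,  0.60833212,  0.3668771 ]), 'wrist_torque': array([-0.02212249, -0.01845408, -0.0103128 ]), 'grasp_force': 0.0, 'opening': 0.9967445947177336}
```

View pics/s0.png

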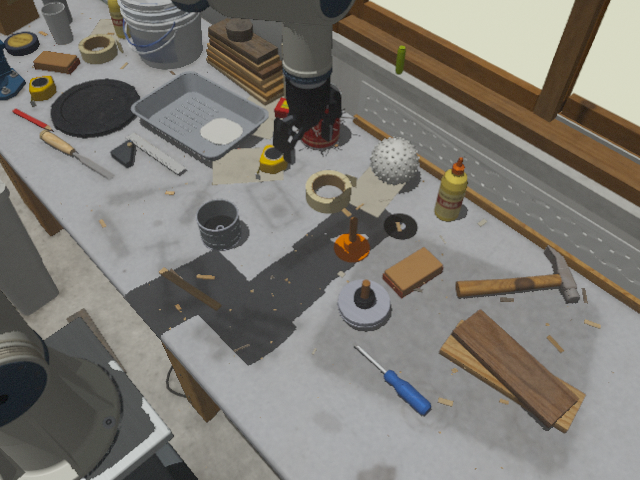

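View pics/d0.png

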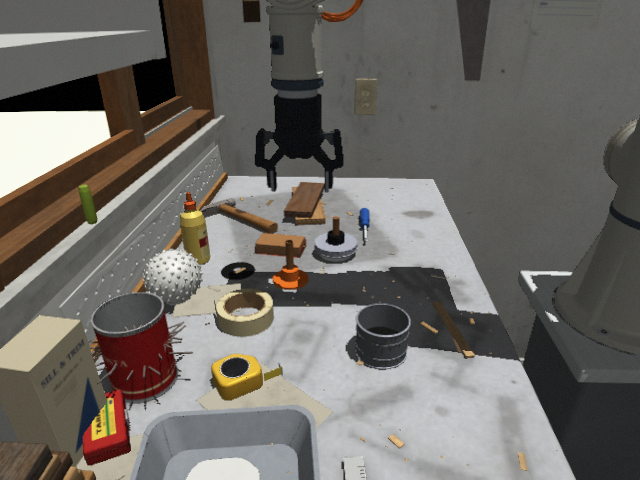

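Candidates for the lids: the nested grey pair with black collar and wooden rod at scene (365,300), side (335,245); the orange look-alike at scene (352,245), side (290,270), which I reject. The tin is at scene (218,224), side (383,335). The driver, sanding block and orange lid stand close by.

```bash
python3 - <<'E'
from h import *
from scipy.optimize import least_squares
def circ(p,R=None):
    g=lambda q:np.hypot(p[:,0]-q[0],p[:,1]-q[1])-(R or q[2])
    s=least_squares(g,[*p[:,:2].mean(0),R or 40],loss='soft_l1'); return s.x.round(1),np.abs(s.fun).mean().round(2)
for t,tin,lid in(('s0',(218,224),(365,300)),('d0',(383,335),(335,245))):
    f=load(t);c=cloud(f);v,u=np.mgrid[:480,:640]
    near=lambda p,k:np.hypot(u-p[0],v-p[1])<k
    m=near(lid,45)
    for lo,hi,R in((60,92,8),(36,53,20),):
        p=c[m&(c[...,2]>lo)&(c[...,2]<hi)]; print(t,'lid',lo,len(p),circ(p,R))
    p=c[m&(c[...,2]>20)&(c[...,2]<38)];print('disc',circ(p,51),np.median(p[:,2]))
    q=c[m];print('rod top z',np.percentile(q[...,2],99.8),np.sort(q[...,2])[-5:])
    p=c[near(tin,50)&(c[...,2]>62)&(c[...,2]<80)];print('tin rim',len(p),circ(p,42.5),np.percentile(p[:,2],[50,98]))
    p=c[near(tin,50)&(c[...,2]>10)&(c[...,2]<60)];print('tin all',len(p),circ(p,42.5))
    # obstacles near
    print('tin inside',np.percentile(p[:,2],[20,50,80]))
a=load('s0')['pixels'][190:350,150:450];cv2.imwrite('pics/crop.png',cv2.resize(a,(750,400))[:,:,::-1])
c=cloud(load('s0'))
for n,(x,y) in dict(driver=(400,385),block=(413,270),orange=(352,240)).items(): print(n,c[y,x].round())
E
```

```text
s0 lid 60 84 (array([ 569. , -217.4,    8. ]), np.float64(0.81))
s0 lid 36 172 (array([ 569.2, -217.6,   20. ]), np.float64(4.34))
disc (array([ 586.7, -214.9,   51. ]), np.float64(14.31)) 31.60559306859841
rod top z 360.28567024319995 [959.98605479 959.98605479 959.98605479 959.98605479 959.98605479]
tin rim 304 (array([480.1, 126.9,  42.5]), np.float64(1.19)) [67.8487788  71.82671177]
tin all 1413 (array([479.8, 126.3,  42.5]), np.float64(4.68))
tin inside [22.51269514 31.36044595 49.19292666]
d0 lid 60 120 (array([ 571.9, -202. ,    8. ]), np.float64(38.62))
d0 lid 36 155 (array([ 568.3, -216.4,   20. ]), np.float64(20.84))
disc (array([ 580.9, -232.7,   51. ]), np.float64(34.82)) 30.08147294868735
rod top z 523.2113584603771 [523.21135846 523.21135846 523.21135846 523.21135846 523.21135846]
tin rim 439 (array([480.8, 130.9,  42.5]), np.float64(1.0)) [66.89611496 69.3036734 ]
tin all 2241 (array([481.2, 130.6,  42.5]), np.float64(1.78))
tin inside [22.35741427 36.20191666 51.02178951]
driver [ 490. -381.   25.]
block [ 696. -234.   28.]
orange [658. -98.  34.]
```

View pics/crop.png

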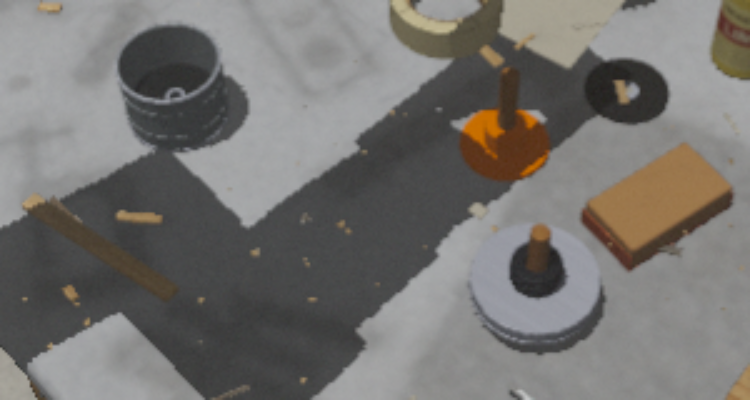

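The crop confirms it: a grey disc with black collar and wooden rod (crop (537,262)), the tin at crop (172,85), and the orange look-alike left alone. I'll look at the tin with the wrist camera first.

```bash
python3 -m inch '[[0,0,0,0.64,-0.72,0,0],[0,0,0,0.64,-0.72,0,0],[0,0,0,0.64,-0.72,0,0],[0,0,0,0.64,-0.72,0,0],[0,0,0,0.64,-0.72,0,0],[0,0,0,0.64,-0.72,0,0],[0,0,0,0.64,-0.72,0,0],[0,0,0,0.64,-0.72,0,0]]'; python3 -m inch '[[0,0,0,0,0,0,0],[0,0,0,0,0,0,0],[0,0,0,0,0,0,0],[0,0,0,0,0,0,0]]'; python3 -c "
from h import *
f=cap('wrist','w0');print(f['vertical_fov'],np.round(f['cam_to_world'],2).tolist(),proj(f,[480,129,70]),f['dist'])"
```

```text
clock: 0.77
eef_pos: [479.8, 128.6, 253.0]
tcp_rot: [-3.141, 0.0, 1.571]
contact_force: [-0.7, 0.8, 0.5]
opening: 0.999
grasp_force: 0.0
clock: 1.1
eef_pos: [481.7, 127.6, 253.3]
tcp_rot: [3.141, 0.0, 1.57]
contact_force: [-0.7, 0.5, 0.1]
opening: 0.998
grasp_force: 0.0
63.479407958442 [[1.0, -0.0, 0.0, 480.89], [-0.0, -0.95, -0.32, 209.81], [0.0, 0.32, -0.95, 375.69], [0.0, 0.0, 0.0, 1.0]] [[324.68719737 214.03420374]] [-0.0442881  0.         0.         0.         0.       ]
```

View pics/w0.png

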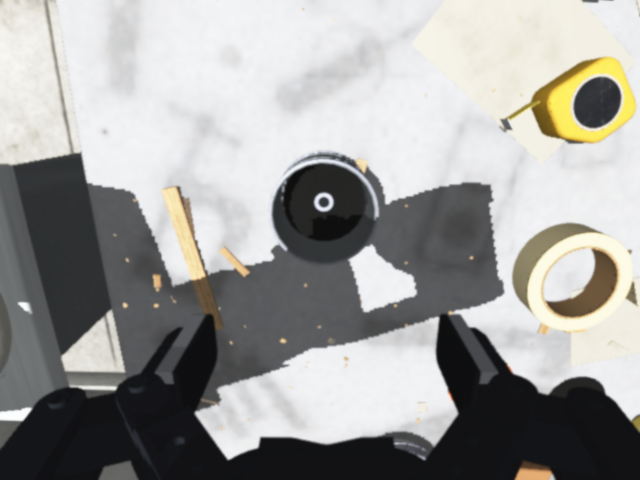

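The wrist view shows the tin's rim around (325,208), with the wheels and their bore inside, and the fingers at the bottom. Next I fit the rim.

```bash
cat >> h.py <<'E'
from scipy.optimize import least_squares
def circ(p,R):
    g=lambda q:np.hypot(p[:,0]-q[0],p[:,1]-q[1])-R
    s=least_squares(g,p[:,:2].mean(0),loss='soft_l1'); return s.x.round(1),np.abs(s.fun).mean().round(2)
def tinfit(f,x=480,y=128):
    c=cloud(f);r=np.hypot(c[...,0]-x,c[...,1]-y)
    m=(r<55)&(c[...,2]>65)&(c[...,2]<75);p=c[m]
    a=np.degrees(np.arctan2(p[:,1]-y,p[:,0]-x))
    print('rim',len(p),circ(p,42.5),'angles',np.histogram(a,8,(-180,180))[0],'z',np.percentile(p[:,2],[5,50,95]).round(1))
    m=(r<30);print('pile z',np.percentile(c[m][:,2],[10,50,90]).round(1))
E
python3 - <<'E'
from h import *
f=load('w0');tinfit(f)
c=cloud(f);g=cv2.cvtColor(f['pixels'],cv2.COLOR_RGB2GRAY)
# outer silhouette: points > 60 tall around tin
r=np.hypot(c[...,0]-480,c[...,1]-128);m=((r<55)&(c[...,2]>62)).astype(np.uint8)
# fit ellipse to hull of rim pixels, map boundary on the plane z=70
pts=cv2.convexHull(np.argwhere(m)[:,::-1].astype(np.int32)).reshape(-1,2)
P=plane(f,pts,70);print(circ(P,43.5))
# dark inside blob
d=((g<60)&(r<40)).astype(np.uint8)
E
```

```text
rim 1688 (array([479.1, 129.7]), np.float64(0.91)) angles [227 228 231 208 188 203 203 200] z [66.9 71.4 72.7]
pile z [ 25.7 312.3 319.6]
(array([481.3, 126. ]), np.float64(148.69))
```

```bash
python3 -m inch '[[0,0,0,-1,0.3,0,0],[0,0,0,-1,0.3,0,0],[0,0,0,-1,0.3,0,0],[0,0,0,-1,0.3,0,0],[0,0,0,-1,0.3,0,0],[0,0,0,-1,0.3,0,0],[0,0,0,-1,0.3,0,0],[0,0,0,-1,0.3,0,0]]'; python3 -m inch '[[0,0,0,-1,0.2,0,0],[0,0,0,-1,0.2,0,0],[0,0,0,-1,0.2,0,0],[0,0,0,-1,0.2,0,0],[0,0,0,-1,0.2,0,0],[0,0,0,-0.9,0.2,0,0],[0,0,0,0,0,0,0],[0,0,0,0,0,0,0]]';python3 -c "
from h import *
from rig import r
f=cap('wrist','w1');s=r.sense();print(s['eef_pos'])
c=cloud(f);q=np.hypot(c[...,0]-569,c[...,1]+217)
for lo,hi,R,k in((60,92,8,20),(93,97,0,15),(40,53,20,30),(51,58,14,25),(28,37,0,60)):
    p=c[(q<k)&(c[...,2]>lo)&(c[...,2]<hi)]
    print(lo,len(p),circ(p,R) if R else p[:,:2].mean(0),np.median(p[:,2]))
"
```

```text
clock: 1.82
eef_pos: [541.5, -74.1, 253.1]
tcp_rot: [-3.142, 0.0, 1.57]
contact_force: [0.9, 0.9, -0.3]
opening: 0.997
grasp_force: 0.0
clock: 2.48
eef_pos: [570.9, -221.2, 252.7]
tcp_rot: [-3.141, -0.0, 1.568]
contact_force: [-0.2, 0.5, 1.0]
opening: 1.0
grasp_force: 0.0
[ 570.72521578 -220.10441641  252.751519  ]
60 175 (array([ 567.4, -216.5]), np.float64(0.15)) 77.49701145121088
93 242 [ 567.40086664 -215.38679219] 96.39240102825013
40 219 (array([ 567.4, -216.2]), np.float64(2.72)) 49.11655722252334
51 1148 (array([ 567.3, -215.2]), np.float64(3.15)) 56.48173885551225
28 7976 [ 567.51800333 -212.90376478] 34.76756057965693
```

View pics/w1.png

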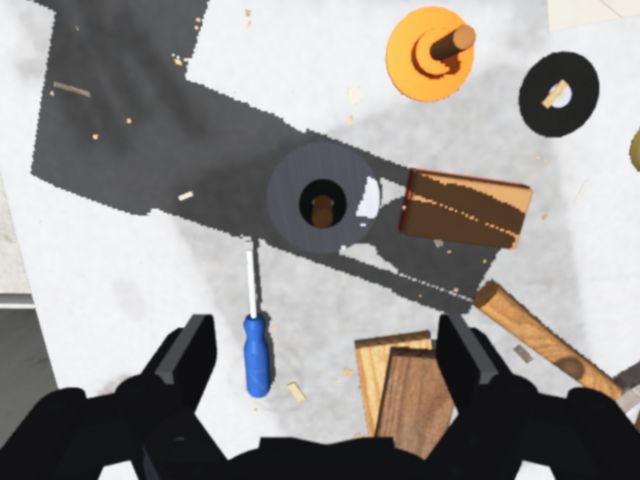

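The wrist view shows the lids at (322,205) with the rod upright, the driver and sanding block beside them, and the orange look-alike at (435,50). The wrist and scene cameras agree on the step from lids to tin: about (-88.5, +345). Now down to the rod.

```bash
python3 -m inch '[[0,0,0,0.12,-0.1,1,0],[0,0,0,0,0,1,0],[0,0,0,0,0,1,0],[0,0,0,0,0,1,0],[0,0,0,0,0,1,0],[0,0,0,0,0,0.7,0],[0,0,0,0,0,0.4,0],[0,0,0,0,0,0.2,0]]'; python3 -m inch '[[0,0,0,0,0,0,0],[0,0,0,0,0,0,0],[0,0,0,0,0,0,0.4],[0,0,0,0,0,0,0.5],[0,0,0,0,0,0,0.6],[0,0,0,0,0,0,0.6]]' 40;python3 -c "
from h import *
from rig import r
s=r.sense();print(s['eef_pos'],s['tcp_rot']);a=cap('side','d1');b=cap('scene','s1')
p=np.array(s['eef_pos'])-[0,0,3];print(proj(a,p),proj(b,p))
cv2.imwrite('pics/v1.png',np.hstack([cv2.resize(f['pixels'][y:y+160,x:x+160],(400,400)) for f,x,y in((a,255,140),(b,285,210))])[:,:,::-1])
"
```

```text
clock: 3.2
eef_pos: [567.7, -215.4, 94.3]
tcp_rot: [-3.139, -0.001, 1.571]
contact_force: [-1.0, 0.4, -0.6]
opening: 1.001
grasp_force: 0.0
clock: 3.7
eef_pos: [568.8, -216.7, 96.5]
tcp_rot: [3.141, 0.0, 1.571]
contact_force: [0.7, 0.1, -0.2]
opening: 0.456
grasp_force: 0.0
[ 568.80927458 -216.66601673   96.45459756] [3.1405893e+00 3.6219750e-04 1.5706652e+00]
[[335.66883204 217.16307342]] [[365.94632147 282.08476498]]
```

View pics/v1.png

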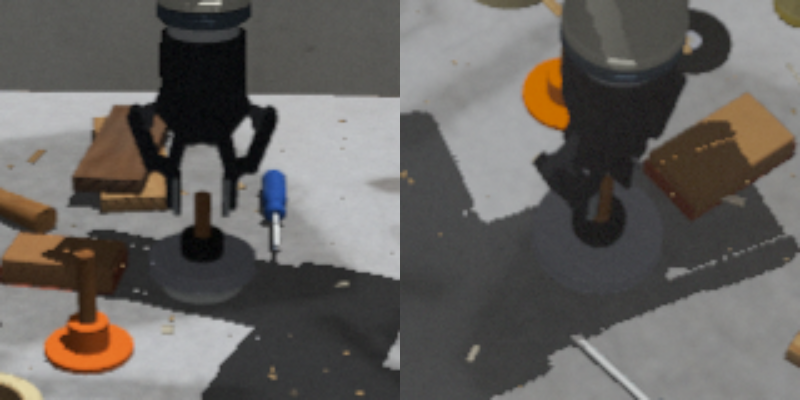

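The rod stands between the pads in both views: side crop (203,195), scene crop (605,180). The fingertips are clear of the collar. Close and lift.

```bash
python3 -m inch '[[0,0,0,0,0,0,0.8],[0,0,0,0,0,0,0.9],[0,0,0,0,0,0,1],[0,0,0,0,0,0,1],[0,0,0,0,0,0,1],[0,0,0,0,0,0,1],[0,0,0,0,0,0,1]]' 60; python3 -c "
from rig import r
s=r.sense();print(s['eef_pos'],s['wrist_torque'])"; python3 -m inch '[[0,0,0,0,0,-0.1,1],[0,0,0,0,0,-0.3,1],[0,0,0,0,0,-0.5,1],[0,0,0,0,0,-0.8,1],[0,0,0,0,0,-0.8,1],[0,0,0,0,0,-0.8,1],[0,0,0,0,0,-0.8,1],[0,0,0,0,0,-0.5,1]]';python3 -m inch '[[0,0,0,0,0,-0.2,1],[0,0,0,0,0,0,1],[0,0,0,0,0,0,1],[0,0,0,0,0,0,1]]'; python3 -c "
from h import *
from rig import r
f=cap('wrist','w2');s=r.sense();e=s['eef_pos'];print(s['eef_pos'],s['contact_force'],s['wrist_torque'])
c=cloud(f)-e;q=np.hypot(c[...,0],c[...,1])
p=c[(q<56)&(c[...,2]<-50)&(c[...,2]>-75)];print(len(p),np.percentile(p[:,2],[5,50,95]),p.min(0),p.max(0))
A=np.c_[p[:,:2],np.ones(len(p))];print(np.linalg.lstsq(A,p[:,2],rcond=None)[0])
"
```

```text
clock: 4.38
eef_pos: [568.2, -216.5, 95.9]
tcp_rot: [-3.141, -0.0, 1.571]
contact_force: [-2.9, 0.5, 6.3]
opening: 0.158
grasp_force: 58.5
[ 568.22870423 -216.52506211   95.94861819] [-0.00481063  0.55270027  0.01112041]
clock: 5.05
eef_pos: [569.4, -216.7, 213.9]
tcp_rot: [3.139, 0.001, 1.571]
contact_force: [0.3, -0.9, -3.6]
opening: 0.161
grasp_force: 58.7
clock: 5.38
eef_pos: [567.8, -216.2, 214.5]
tcp_rot: [-3.14, -0.001, 1.571]
contact_force: [0.1, -0.7, -4.2]
opening: 0.161
grasp_force: 58.8
[ 567.79482601 -216.21087796  214.42775406] [-0.48583459 -0.40266584 -4.20180913] [ 0.0171427   0.00084238 -0.02760193]
19040 [-62.42089116 -60.95045737 -59.73603003] [-51.42394135 -49.47310344 -74.99473924] [ 49.39300579  51.79003322 -50.04246007]
[-5.80233157e-03 -2.42974641e-02 -6.07489187e+01]
```

Both lids are held, reading 4.2 N and level. Next I carry them over the tin: tool dx +13.81, dy -3.53 units.

```bash
python3 -m inch '[[0,0,0,0.4,-0.1,0,1],[0,0,0,0.8,-0.2,0,1],[0,0,0,1,-0.25,0,1],[0,0,0,1,-0.25,0,1],[0,0,0,1,-0.25,0,1],[0,0,0,1,-0.25,0,1],[0,0,0,1,-0.25,0,1],[0,0,0,1,-0.25,0,1]]'; python3 -m inch '[[0,0,0,1,-0.25,0,1],[0,0,0,1,-0.25,0,1],[0,0,0,1,-0.25,0,1],[0,0,0,1,-0.25,0,1],[0,0,0,1,-0.25,0,1],[0,0,0,0.8,-0.25,0,1],[0,0,0,0.5,-0.2,0,1],[0,0,0,0.31,-0.23,0,1]]';python3 -m inch '[[0,0,0,0,0,0,1],[0,0,0,0,0,0,1],[0,0,0,0,0,0,1],[0,0,0,0,0,0,1],[0,0,0,0,0,0,1]]'; cat >> h.py <<'E'
def pair(tag):
    from rig import r
    s=r.sense();e=np.array(s['eef_pos']);print(e.round(1),s['tcp_rot'].round(3),s['contact_force'].round(1))
    a=cap('side','d'+tag);b=cap('scene','s'+tag);w=cap('wrist','w'+tag)
    for f in(a,b): print('tin px',proj(f,[480,128.8,70]),'inner bottom px',proj(f,e-[0,0,95.5]))
    cut=[]
    for f in(a,b):
        x,y=proj(f,[480,128.8,90])[0].astype(int)
        x=max(80,min(x,559));y=max(80,min(y,399));cut.append(cv2.resize(f['pixels'][y-80:y+80,x-80:x+80],(400,400),interpolation=cv2.INTER_CUBIC));print('crop origin',x-80,y-80)
    cv2.imwrite(f'pics/v{tag}.png',np.hstack(cut)[:,:,::-1])
E
python3 -c "
from h import *
pair('2')"
```

```text
clock: 6.1
eef_pos: [522.3, -34.8, 215.1]
tcp_rot: [-3.14, -0.0, 1.571]
contact_force: [0.2, -0.0, -4.1]
opening: 0.16
grasp_force: 58.7
clock: 6.77
eef_pos: [474.2, 130.5, 215.3]
tcp_rot: [-3.141, -0.0, 1.572]
contact_force: [1.0, 0.2, -4.1]
opening: 0.162
grasp_force: 58.7
clock: 7.18
eef_pos: [475.5, 128.1, 215.8]
tcp_rot: [3.141, 0.0, 1.57]
contact_force: [-0.4, -0.3, -3.7]
opening: 0.158
grasp_force: 58.7
[475.5 128.1 215.8] [3.141 0.    1.57 ] [-0.4 -0.3 -3.7]
tin px [[383.0026802 317.7560679]] inner bottom px [[387.62038278 292.14692755]]
tin px [[216.44812617 213.43883517]] inner bottom px [[211.47419457 198.39659238]]
crop origin 303 227
crop origin 135 127
```

View pics/v2.png

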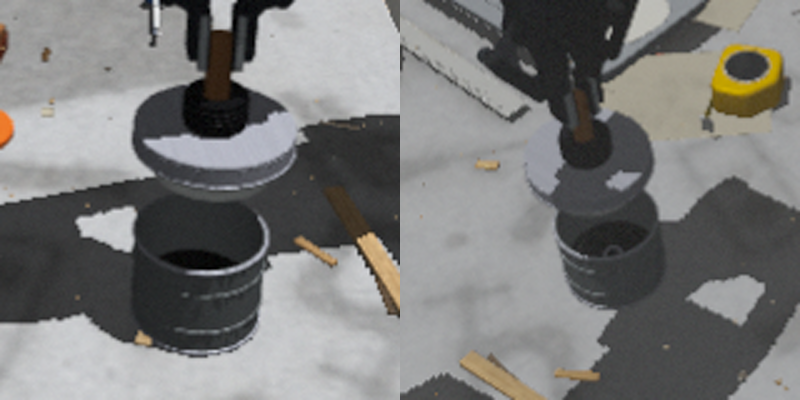

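The lids hang above the tin (side crop (215,130), tin mouth (200,230)) and sit a little low in x. I'll correct by +4.4 mm and come down to just above the rim.

```bash
python3 -m inch '[[0,0,0,0,0.18,0.2,1],[0,0,0,0,0,0.4,1],[0,0,0,0,0,0.4,1],[0,0,0,0,0,0.4,1],[0,0,0,0,0,0.2,1],[0,0,0,0,0,0,1],[0,0,0,0,0,0,1],[0,0,0,0,0,0,1]]'; python3 - <<'E'
from h import *
from rig import r
E=[]
for t in('side','scene','wrist'):
    f=cap(t,t[0]+'3' if t!='side' else 'd3');E.append(r.sense()['eef_pos'])
e=np.mean(E,0);print(np.round(E,1))
# lid disc centre vs tin centre in same view (same calibration)
for t,old in(('d','d0'),('s','s0'),('w','w0')):
    f=load(t+'3');c=cloud(f);q=np.hypot(c[...,0]-e[0],c[...,1]-e[1])
    zt=e[2]-62.5
    for n,lo,hi,R,k in(('rodcollar',zt+3,zt+20,20,26),('skirt/disc edge',zt-13,zt-4,50,60)):
        p=c[(q<k)&(c[...,2]>lo)&(c[...,2]<hi)]
        if len(p)>20: print(t,n,len(p),circ(p,R))
    m=((q<58)&(abs(c[...,2]-zt)<4)).astype(np.uint8)
    cs=max(cv2.findContours(m,0,1)[0],key=cv2.contourArea).reshape(-1,2)
    P=plane(f,cs,zt);print(t,'disc contour',len(P),circ(P,51))
    g=load(old);cg=cloud(g);q=np.hypot(cg[...,0]-480,cg[...,1]-129)
    p=cg[(q<48)&(q>38)&(cg[...,2]>8)&(cg[...,2]<73)];print(t,'tin wall',len(p),circ(p,43.5 if t!='w' else 42.5))
    p=cg[(q<48)&(q>38)&(cg[...,2]>67)&(cg[...,2]<74)];print(t,'tin rim',len(p),circ(p,42.5))
E
```

```text
clock: 8.0
eef_pos: [479.9, 128.8, 175.9]
tcp_rot: [3.141, -0.0, 1.571]
contact_force: [0.0, 0.5, -3.3]
opening: 0.163
grasp_force: 58.7
[[480.1 128.9 176.1]
 [480.1 128.9 176.2]
 [480.1 128.9 176.2]]
d rodcollar 333 (array([480.8, 129. ]), np.float64(2.44))
d skirt/disc edge 310 (array([480.7, 130.3]), np.float64(0.81))
d disc contour 186 (array([481.2, 134.2]), np.float64(8.98))
d tin wall 2631 (array([481.2, 130.1]), np.float64(1.36))
d tin rim 212 (array([480.6, 130.9]), np.float64(1.02))
s rodcollar 172 (array([481.2, 128.4]), np.float64(2.46))
s skirt/disc edge 185 (array([480.8, 127.7]), np.float64(3.43))
s disc contour 171 (array([480. , 125.8]), np.float64(9.06))
s tin wall 1466 (array([480.3, 127.1]), np.float64(1.35))
s tin rim 180 (array([480. , 126.8]), np.float64(1.11))
w rodcollar 1094 (array([479.4, 129.2]), np.float64(1.79))
w skirt/disc edge 622 (array([479.2, 130.2]), np.float64(0.3))
w disc contour 664 (array([479.1, 129.2]), np.float64(9.17))
w tin wall 4441 (array([479.1, 130.2]), np.float64(0.7))
w tin rim 1597 (array([479. , 129.6]), np.float64(0.92))
```

Lid and tin centres agree within about 1 mm in all three cameras. I start the slow descent into the mouth, watching the force.

```bash
python3 -m inch '[[0,0,0,0,0,0.1,1],[0,0,0,0,0,0.1,1],[0,0,0,0,0,0.1,1],[0,0,0,0,0,0.08,1],[0,0,0,0,0,0.08,1],[0,0,0,0,0,0.08,1],[0,0,0,0,0,0.08,1],[0,0,0,0,0,0,1]]'
```

```text
clock: 8.82
eef_pos: [479.5, 128.7, 159.8]
tcp_rot: [-3.141, 0.0, 1.571]
contact_force: [0.9, -0.3, -4.3]
opening: 0.163
grasp_force: 58.7
```

```bash
python3 -m inch '[[0,0,0,0,0,0.08,1],[0,0,0,0,0,0.08,1],[0,0,0,0,0,0.08,1],[0,0,0,0,0,0.08,1],[0,0,0,0,0,0,1],[0,0,0,0,0,0,1]]'; python3 -c "
from rig import r
s=r.sense();print(s['contact_force'],s['wrist_torque'])"
```

```text
clock: 9.32
eef_pos: [479.7, 128.7, 152.1]
tcp_rot: [-3.141, 0.0, 1.571]
contact_force: [0.6, 0.5, -3.6]
opening: 0.162
grasp_force: 58.7
[ 0.58097682  0.45086187 -3.56404311] [-0.00459674 -0.00784001 -0.01446543]
```

The inner lid is inside with no contact. Continue until the outer lid nears the rim.

```bash
python3 -m inch '[[0,0,0,0,0,0.07,1],[0,0,0,0,0,0.07,1],[0,0,0,0,0,0.07,1],[0,0,0,0,0,0.07,1],[0,0,0,0,0,0,1],[0,0,0,0,0,0,1]]'; python3 -c "
from rig import r
s=r.sense();print(s['contact_force'],s['wrist_torque'])"
```

```text
clock: 9.82
eef_pos: [479.6, 128.7, 145.1]
tcp_rot: [-3.141, 0.0, 1.571]
contact_force: [-0.2, -0.1, -3.7]
opening: 0.166
grasp_force: 58.7
[-0.16445535 -0.05739073 -3.71137135] [ 0.04763018  0.05332871 -0.01997422]
```

```bash
python3 -m inch '[[0,0,0,0,0,0.07,1],[0,0,0,0,0,0.07,1],[0,0,0,0,0,0.07,1],[0,0,0,0,0,0.05,1],[0,0,0,0,0,0.05,1],[0,0,0,0,0,0,1],[0,0,0,0,0,0,1]]'; python3 -c "
from rig import r
s=r.sense();print(s['contact_force'],s['wrist_torque'])"
```

```text
clock: 10.4
eef_pos: [479.7, 128.7, 137.4]
tcp_rot: [-3.141, 0.0, 1.571]
contact_force: [0.4, -0.0, -3.8]
opening: 0.159
grasp_force: 58.7
[ 0.40471057 -0.03127067 -3.76009126] [ 0.01090155  0.03754215 -0.0514281 ]
```

```bash
python3 -m inch '[[0,0,0,0,0,0.04,1],[0,0,0,0,0,0.04,1],[0,0,0,0,0,0.04,1],[0,0,0,0,0,0.04,1],[0,0,0,0,0,0,1],[0,0,0,0,0,0,1],[0,0,0,0,0,0,1]]'; python3 -c "
from rig import r
s=r.sense();print(s['contact_force'],s['wrist_torque'])
from h import *
a=cap('side','d4');b=cap('scene','s4')
cut=[]
for f in(a,b):
        x,y=proj(f,[480,128.8,90])[0].astype(int);y=min(y,399);cut.append(cv2.resize(f['pixels'][y-80:y+80,x-80:x+80],(400,400),interpolation=cv2.INTER_CUBIC))
cv2.imwrite('pics/v4.png',np.hstack(cut)[:,:,::-1])"
```

```text
clock: 10.98
eef_pos: [479.8, 128.8, 133.6]
tcp_rot: [3.141, -0.0, 1.571]
contact_force: [0.5, -0.2, -3.2]
opening: 0.162
grasp_force: 58.8
[ 0.4734111  -0.24539468 -3.23261663] [ 0.0252231  -0.01329585 -0.02335845]
```

View pics/v4.png

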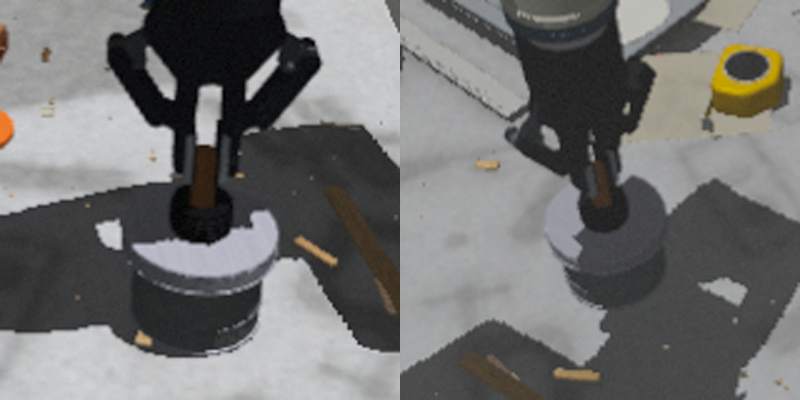

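The outer lid is around the rim, level and about on it: side crop (205,255), scene crop (605,225). The reading has dropped by about 0.7 N. Now feeling down in half-millimetre rows.

```bash
for i in 1; do python3 -m inch '[[0,0,0,0,0,0.02,1],[0,0,0,0,0,0.02,1],[0,0,0,0,0,0,1]]'|grep -E 'eef|contact'; done
```

```text
eef_pos: [479.7, 128.7, 132.4]
contact_force: [0.3, -0.2, -2.8]
```

```bash
python3 -m inch '[[0,0,0,0,0,0.02,1],[0,0,0,0,0,0.02,1],[0,0,0,0,0,0,1]]'|grep -E 'eef|contact'
```

```text
eef_pos: [479.7, 128.7, 131.4]
contact_force: [-0.5, 0.0, -1.6]
```

```bash
python3 -m inch '[[0,0,0,0,0,0.02,1],[0,0,0,0,0,0.02,1],[0,0,0,0,0,0,1]]'|grep -E 'eef|contact'
```

```text
eef_pos: [479.7, 128.7, 130.4]
contact_force: [-0.2, -0.6, -2.9]
```

```bash
python3 -m inch '[[0,0,0,0,0,0.02,1],[0,0,0,0,0,0.02,1],[0,0,0,0,0,0,1]]'|grep -E 'eef|contact'
```

```text
eef_pos: [479.7, 128.7, 129.4]
contact_force: [-0.6, -0.1, -2.9]
```

```bash
python3 -m inch '[[0,0,0,0,0,0.02,1],[0,0,0,0,0,0,1],[0,0,0,0,0,0,1]]'|grep -E 'eef|contact'
```

```text
eef_pos: [479.7, 128.8, 129.0]
contact_force: [0.0, -1.0, -2.2]
```

```bash
python3 -m inch '[[0,0,0,0,0,0.02,1],[0,0,0,0,0,0.02,1],[0,0,0,0,0,0,1]]'|grep -E 'eef|contact'
```

```text
eef_pos: [479.7, 128.8, 127.9]
contact_force: [-0.3, 0.8, -2.9]
```

```bash
python3 -m inch '[[0,0,0,0,0,0.02,1],[0,0,0,0,0,0.02,1],[0,0,0,0,0,0,1]]'|grep -E 'eef|contact'
```

```text
eef_pos: [479.7, 128.7, 126.9]
contact_force: [0.6, -0.8, -3.2]
```

```bash
python3 -m inch '[[0,0,0,0,0,0.02,1],[0,0,0,0,0,0.02,1],[0,0,0,0,0,0,1]]'|grep -E 'eef|contact'
```

```text
eef_pos: [479.7, 128.7, 125.9]
contact_force: [-0.2, 0.2, -2.7]
```

```bash
python3 -m inch '[[0,0,0,0,0,0.02,1],[0,0,0,0,0,0.02,1],[0,0,0,0,0,0,1]]'|grep -E 'eef|contact'
```

```text
eef_pos: [479.7, 128.7, 124.9]
contact_force: [-0.6, -1.1, -2.1]
```

```bash
python3 -m inch '[[0,0,0,0,0,0.02,1],[0,0,0,0,0,0.02,1],[0,0,0,0,0,0,1]]'|grep -E 'eef|contact'
```

```text
eef_pos: [479.7, 128.7, 123.9]
contact_force: [0.0, -0.4, -2.8]
```

```bash
python3 -m inch '[[0,0,0,0,0,0.02,1],[0,0,0,0,0,0.02,1],[0,0,0,0,0,0,1]]'|grep -E 'eef|contact'
```

```text
eef_pos: [479.7, 128.7, 122.9]
contact_force: [-0.6, -0.2, -3.9]
```

```bash
python3 -m inch '[[0,0,0,0,0,0.02,1],[0,0,0,0,0,0.02,1],[0,0,0,0,0,0,1]]'|grep -E 'eef|contact'
```

```text
eef_pos: [479.7, 128.7, 121.9]
contact_force: [-0.4, 0.1, -2.6]
```

```bash
python3 -m inch '[[0,0,0,0,0,0.02,1],[0,0,0,0,0,0.02,1],[0,0,0,0,0,0,1]]'|grep -E 'eef|contact'
```

```text
eef_pos: [479.7, 128.8, 121.0]
contact_force: [-0.5, 0.7, -3.0]
```

```bash
python3 -m inch '[[0,0,0,0,0,0.02,1],[0,0,0,0,0,0.02,1],[0,0,0,0,0,0,1]]'|grep -E 'eef|contact'
```

```text
eef_pos: [479.8, 128.8, 120.2]
contact_force: [-0.7, 0.6, -0.6]
```

The reading fell to -0.6 N and z lags a little, so contact may be starting. One more half-millimetre row to confirm it.

```bash
python3 -m inch '[[0,0,0,0,0,0.01,1],[0,0,0,0,0,0,1],[0,0,0,0,0,0,1]]'|grep -E 'eef|contact'
```

```text
eef_pos: [479.8, 128.8, 120.0]
contact_force: [-1.9, -0.7, 5.9]
```

Firm contact: +5.9 N, so roughly 8 N on the wheels. I ease off slightly and let go of the rod.

```bash
python3 -m inch '[[0,0,0,0,0,-0.01,1],[0,0,0,0,0,0,1],[0,0,0,0,0,0,0.8],[0,0,0,0,0,0,0.6],[0,0,0,0,0,0,0.3],[0,0,0,0,0,0,0],[0,0,0,0,0,0,0],[0,0,0,0,0,0,0]]' 40;python3 -c "
from h import *
w=cap('wrist','w5');a=cap('side','d5');
for n,f in(('w',w),('d',a)):
    c=cloud(f);q=np.hypot(c[...,0]-480,c[...,1]-129)
    for lo,hi,R,k in((100,118,8,14),(78,93,20,26),(60,69,50,60)):
        p=c[(q<k)&(c[...,2]>lo)&(c[...,2]<hi)]
        if len(p)>10: print(n,lo,len(p),circ(p,R))
    p=c[(q<45)&(q>25)&(c[...,2]<80)&(c[...,2]>66)];print('disc z',np.median(p[:,2]),np.linalg.lstsq(np.c_[p[:,:2],np.ones(len(p))],p[:,2],rcond=None)[0][:2])
    p=c[(q<10)&(c[...,2]<130)];print('rod top',np.percentile(p[:,2],[90,98]))
"
```

```text
clock: 15.5
eef_pos: [479.8, 128.8, 120.0]
tcp_rot: [3.141, -0.0, 1.571]
contact_force: [0.5, -0.1, -0.0]
opening: 0.896
grasp_force: 0.0
w 100 882 (array([478.6, 128.6]), np.float64(0.22))
w 78 1276 (array([479. , 129.1]), np.float64(1.65))
w 60 778 (array([479. , 130.1]), np.float64(0.3))
disc z 74.78911982416713 [0.00081853 0.00143568]
rod top [121.30612181 121.85477324]
d 100 114 (array([480.8, 129.2]), np.float64(1.08))
d 78 264 (array([481.4, 129.2]), np.float64(2.06))
d 60 278 (array([481.4, 130. ]), np.float64(0.84))
disc z 71.24576223960429 [3.70663004e-03 1.21273126e-05]
rod top [117.8786811  118.64656143]
```

The inner lid is down (rod top about 120 mm) and the outer lid is level on the rim. Lower to the collar and grip it.

```bash
python3 -m inch '[[0,0,0,0,0,0.2,0],[0,0,0,0,0,0.2,0],[0,0,0,0,0,0.2,0],[0,0,0,0,0,0.2,0],[0,0,0,0,0,0.16,0],[0,0,0,0,0,0,0],[0,0,0,0,0,0,0]]';python3 -m inch '[[0,0,0,0,0,0,0.2],[0,0,0,0,0,0,0.3],[0,0,0,0,0,0,0.4],[0,0,0,0,0,0,0.4],[0,0,0,0,0,0,0.4]]' 40; python3 -c "
from h import *
a=cap('side','d6');b=cap('scene','s6')
cut=[]
for f in(a,b):
        x,y=proj(f,[480,128.8,90])[0].astype(int);cut.append(cv2.resize(f['pixels'][y-50:y+50,x-50:x+50],(400,400),interpolation=cv2.INTER_CUBIC))
cv2.imwrite('pics/v6.png',np.hstack(cut)[:,:,::-1])"
```

```text
clock: 16.18
eef_pos: [479.5, 128.7, 95.6]
tcp_rot: [-3.141, 0.0, 1.571]
contact_force: [0.2, -0.1, -0.5]
opening: 1.003
grasp_force: 0.0
clock: 16.6
eef_pos: [479.8, 128.8, 96.2]
tcp_rot: [3.141, -0.0, 1.571]
contact_force: [1.1, 0.0, -0.4]
opening: 0.598
grasp_force: 0.0
```

View pics/v6.png

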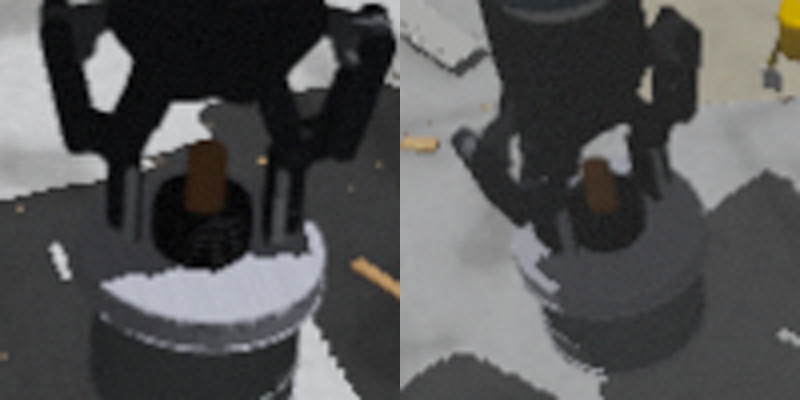

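The fingers straddle the collar (side crop (203,215)), with the tips just above the disc and the rod well below the gripper body. Close.

```bash
python3 -m inch '[[0,0,0,0,0,0,0.5],[0,0,0,0,0,0,0.55],[0,0,0,0,0,0,0.7],[0,0,0,0,0,0,0.8],[0,0,0,0,0,0,0.8],[0,0,0,0,0,0,0.8]]' 40; python3 -c "
from rig import r
s=r.sense();print(s['contact_force'],s['wrist_torque'],s['eef_pos'])"
```

```text
clock: 17.2
eef_pos: [479.8, 128.8, 96.4]
tcp_rot: [3.142, 0.0, 1.571]
contact_force: [-2.2, -0.2, 4.5]
opening: 0.454
grasp_force: 39.4
[-2.16398973 -0.17695721  4.52097766] [-0.044556    0.29920228  0.11927301] [479.75335398 128.77762534  96.39566325]
```

Gripped at 39 N. Draw straight up, slowly at first.

```bash
python3 -m inch '[[0,0,0,0,0,-0.04,0.8],[0,0,0,0,0,-0.08,0.8],[0,0,0,0,0,-0.12,0.8],[0,0,0,0,0,-0.12,0.8],[0,0,0,0,0,-0.12,0.8],[0,0,0,0,0,0,0.8]]'; python3 -c "
from h import *
from rig import r
s=r.sense();print(s['contact_force'],s['wrist_torque'])
w=cap('wrist','w7');c=cloud(w);q=np.hypot(c[...,0]-480,c[...,1]-129)
p=c[(q<9)&(c[...,2]<135)];print('rod top',np.percentile(p[:,2],[50,90,98]))
p=c[(q<46)&(q>25)&(c[...,2]<95)&(c[...,2]>66)];print('disc z',np.median(p[:,2]),np.linalg.lstsq(np.c_[p[:,:2],np.ones(len(p))],p[:,2],rcond=None)[0][:2])"
```

```text
clock: 17.7
eef_pos: [480.2, 128.8, 108.7]
tcp_rot: [3.141, -0.0, 1.571]
contact_force: [1.1, 0.3, -0.7]
opening: 0.453
grasp_force: 40.2
[ 1.05064524  0.26172068 -0.70704508] [-0.06563947 -0.03210576  0.03536869]
rod top [120.20648909 121.40027227 121.8528099 ]
disc z 87.06518845495049 [0.00229209 0.00081344]
```

The rod stays at its height while the disc rises level with the gripper. Continue up.

```bash
python3 -m inch '[[0,0,0,0,0,-0.2,0.8],[0,0,0,0,0,-0.3,0.8],[0,0,0,0,0,-0.4,0.8],[0,0,0,0,0,-0.4,0.8],[0,0,0,0,0,-0.4,0.8],[0,0,0,0,0,-0.4,0.8],[0,0,0,0,0,-0.4,0.8],[0,0,0,0,0,-0.4,0.8]]'; python3 -m inch '[[0,0,0,0,0,-0.4,0.8],[0,0,0,0,0,-0.4,0.8],[0,0,0,0,0,-0.4,0.8],[0,0,0,0,0,-0.4,0.8],[0,0,0,0,0,-0.3,0.8],[0,0,0,0,0,-0.2,0.8],[0,0,0,0,0,-0.1,0.8],[0,0,0,0,0,0,0.8]]'; python3 -m inch '[[0,0,0,0,0,0,0.8],[0,0,0,0,0,0,0.8],[0,0,0,0,0,0,0.8],[0,0,0,0,0,0,0.8]]'; python3 -c "
from h import *
a=cap('side','d8');b=cap('scene','s8')
c=cloud(a);q=np.hypot(c[...,0]-480,c[...,1]-129)
p=c[(q<55)&(c[...,2]>5)&(c[...,2]<68)];print('tin',circ(p,43.5))
p=c[(q<14)&(c[...,2]>80)&(c[...,2]<125)];print('rod',circ(p,8),p[:,2].max())
cv2.imwrite('pics/v8.png',np.hstack([cv2.resize(f['pixels'][y:y+220,x:x+160],(400,550)) for f,x,y in((a,303,160),(b,135,80))])[:,:,::-1])"
```

```text
clock: 18.42
eef_pos: [479.8, 128.8, 181.8]
tcp_rot: [3.141, -0.0, 1.571]
contact_force: [1.0, -0.7, -0.6]
opening: 0.454
grasp_force: 40.3
clock: 19.08
eef_pos: [479.9, 128.8, 236.0]
tcp_rot: [3.141, -0.0, 1.571]
contact_force: [0.3, -0.6, -1.3]
opening: 0.452
grasp_force: 40.3
clock: 19.42
eef_pos: [479.5, 128.7, 235.1]
tcp_rot: [-3.141, 0.0, 1.571]
contact_force: [0.7, 0.0, -0.4]
opening: 0.452
grasp_force: 40.3
tin (array([481.2, 129.5]), np.float64(4.57))
rod (array([481. , 129.2]), np.float64(0.99)) 119.12292356523238
```

View pics/v8.png

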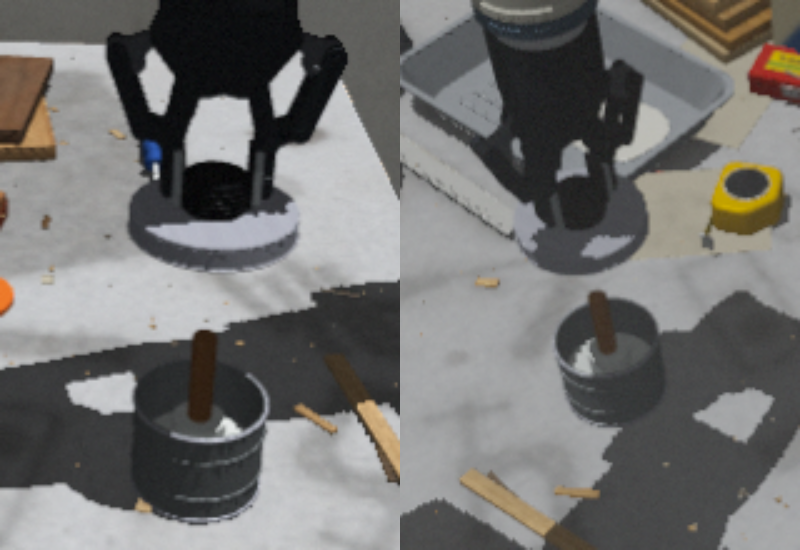

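The outer lid is held level above the tin (side crop (215,225)). The inner lid is down in the tin with its rod upright at (202,375), and the tin has not moved. I'm handing it in.

```bash
python3 -c "
from rig import r
print(r.sign_off())"
```

```text
the job is handed in; nothing more can be done
None
```

The job is handed in: the inner lid rests on the wheels after touching down at about 8 N, and the outer lid is held level above the tin, its skirt about 75 mm clear of the rod's top; the tin did not shift, and I saw nothing else moved.

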